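# Pump the hand lubricator and present its gauge rod for reading

## Task

Pull the pump lever of the hand lubricator through its full stroke to the stop, then ease it back home slowly (take about two seconds), never letting it spring back on its own. Then take the gauge rod from its rest, push it into the sloping dip tube until its collar stops on the tube's mouth, withdraw it, and finish still holding it, motionless and level, with its tip over the middle of the drip dish and about 10 cm above the table, touching nothing but the gripper. Leave the other things on the bench where they are.

Things in the scene. Friction and masses are not known exactly. Their poses are not given: they have to be found in the camera images.
- lever (a joint): the lubricator's sprung pump lever, in rad: 0 = home (knob leaning to the lubricator's +x side, away from the robot), grows as the knob is pulled toward the robot along a circle, about 0.9 = the stop at the end of the stroke. The spring pulls it home; it takes about 2 N at the knob at home and 11 N at the stop
- lever_knob (a point): centre of the black cylindrical cross grip on the end of the lever (10 mm steel shaft): 28 mm in diameter, 32 mm long along y, flat ends to pinch; axes as lube when the lever is home. At home it stands 278 mm above the table and swings in the lubricator's x-z plane
- lever_pivot (a point): the lever's hinge on top of the tank, 170 mm above the table; knob centre is 120 mm from it. The lever leans 0.45 rad from upright toward +x of lube at home and 0.45 rad toward -x at the stop. The hinge axis is y of lube
- lube: hand lubricator, fixed: white tank 135 x 185 x 150 mm high with a black band, lever on top; grey sump 62 mm high on its +y side carries the dip tube. Origin on the table under the unit; x points roughly away from the robot, y from the lever to the tube, z up. Tank spans x -75..60, y -125..60; sump y 60..150 mm
- dip_tube: sloping steel guide tube of the lubricator, beside the tank, 155 mm to the +y side of the lever. Origin at the centre of its open mouth, 145 mm above the table; z points out of the mouth along the tube (away from the robot and up, 40 degrees above level), y level. Bore 14 mm, flared to 27 mm at the rim (33 mm outside), 100 mm deep
- rod: loose gauge rod, 188 mm: steel dip part 8 mm thick, 90 mm long; collar 36 mm across, 8 mm thick; square aluminium handle 16 x 16 x 90 mm. 0.09 to 0.18 kg. x runs along it from handle to tip. Origin on the axis at the collar's stop face (toward the tip): tip x +90, handle x -8 to -98 mm. Starts in the rest, axis 55 mm above the table, tip roughly toward the robot; lifts straight up out
- rod_tip (a point): tip of the gauge rod (x = +90 mm on the rod); axes as rod
- rod_grip (a point): good place to grip the handle across its flats (x = -38 mm on the rod, y and z = 0); axes as rod. When the rod lies in the rest there is open space beside and under it
- rest: fixed grey rest for the rod: base plate 190 x 60 x 6 mm with two notched posts, up to 63 mm high, at x = +60 (under the dip part) and x = -78 mm (under the handle's end). Origin under its centre, x toward the rod's tip, z up
- dish: fixed shallow steel drip dish, open top, 140 x 110 x 18 mm high. Origin under its centre, z up
- spray_a: spray bottle, 72 mm across, 210 mm high, a bystander; origin at its underside
- spray_b: spray bottle, 72 mm across, 210 mm high, a bystander; origin at its underside
- jar: small lidded white jar, 52 mm across, 85 mm high, a bystander; origin at its underside
- specimen_a: black mounted metal specimen, disc 30 mm across, 18 mm high, a bystander; origin at its underside
- specimen_b: black mounted metal specimen, disc 30 mm across, 18 mm high, a bystander; origin at its underside
- wrench: small steel wrench lying flat, 140 mm long, a bystander; origin at its underside
- brush: small brush lying flat, 160 mm long, a bystander; origin at its underside
Not all that is in view belongs to the job. Leave any blue look-alike of the rod alone.

How it is judged:
By the outcome, as a careful person would: the job done as asked, in the order asked, and still so for the second after the job is handed in, while the arm keeps its last pose, push and grip.
It also fails if it takes over 72 s, if anything falls off the work surface, if the arm or the gripper's body presses on something with over 40 N, if the wrist force passes 120 N, or if a joint passes its speed limit or range.

## Robot

A 6-joint arm with a two-finger parallel gripper is mounted at the origin on the work surface. World frame = base frame: x ahead of the robot, y to its left, z up, the work surface at z = 0. Lengths are in m, angles in degrees, forces in N, time in s.
With the tool pointing down it reaches from about 0.375 to 0.75 m from the base axis. Payload 9 kg.
Tool frame: the origin (TCP) lies midway between the tips of the shut fingers; the grasp point (between the pads) lies 19 mm behind it; z points along the fingers, y is the line along which they close (so a half turn about z gives the same grasp; the last joint's range is limited). The gripper opens to 85 mm and grips with 20 to 120 N. Pads are 22 mm wide; open, the fingers measure 114 mm over their backs; the gripper's body (76 mm by 85 mm) begins 54 mm behind the grasp point. The pads swing forward as they close: fully open they stand 13 mm farther back than shut.
Start: joints at [62.584, 5.964, 5.575, 89.605, 0, 77.527], TCP at [0.155, 0.58, 0.231] pointing down, gripper open.
Joint ranges: [-171.21, 171.21], [-48.23, 106.86], [-62.78, 66.21], [-105.2, 120.99], [-86.42, 89.51], [-180, 180]. Speed limits (degrees/s): [127.2, 127.2, 147.25, 180, 180, 180].

## Interface

Orientations are given as [roll, pitch, yaw] about the fixed x, y, z axes, in that order (R = Rz(yaw) Ry(pitch) Rx(roll)).
In Python, from cell import get_obs, read_camera, camera_info, job_done gives the robot as it stands. The module is installed in compiled form; this text tells all that it offers.
- The arm moves only by the tool carry_out, never from a script. Its argument "rows" is a list that holds one entry, the list of rows, each a list of 4 numbers: the shift along the tool's x, y, z in cm, then the turn about the tool's z in rad. In form: [[[dx, dy, dz, twist], ...]]. A call has 1 to 5 rows; each row is the pose to reach, as a shift and turn from the pose commanded when the call began, along the tool's axes at that moment; what a row does not reach only later rows make up. A row lasts 1/8 s, in which the tool goes at most 62.5 mm and 10.7 degrees, less where a joint would pass 70% of its speed; a pose out of reach is approached as far as the arm can. A call with a gripper value outside its range is refused whole. "grip" is the finger opening in cm, from 0 to 8.54, set as the call begins (left out, the last holds). The fingers move at their own pace and stop on an object; "squeeze" is the grip in N (left out, the last holds). Time passes only in rows, so rows that repeat a pose let the fingers close. It gives the time, the measured TCP pose, the force, the opening and the grip force at its end, in the units of the state.
- get_obs(): the state, without advancing time (a new reading comes with each control period).
- read_camera(name): name is "side" or "top"; returns the picture (384x512x3 uint8, blue, green, red); there is no depth.
- camera_info(name): a dict with "intrinsics" (3x3 intrinsics, pixels), "k1" (the pictures are not rectified: a ray, as slopes to the right and down, at radius r is drawn at 1 + k1 r^2 times it, then the intrinsics apply), "extrinsics" (4x4, takes a point from camera to world coordinates). Camera axes: x right, y down, z forward; pixel columns grow to the right and rows downward; lengths in m; the calibration is good to about 2 mm. A picture is of the moment at which its call begins. camera_info takes no time and is no camera call.
- job_done(): hands the job in; it is judged then, once.
The state is a dict: "t": time; "joints": joint angles; "qvel": joint speeds; "joint_torque": joint torques, N m; "ee_pos": TCP position; "ee_rot": TCP orientation; "force": force on the tool from outside, world axes, zero at the start; "ft_torque": the same for the moment, N m; "grip_width": opening from 0.0 (shut) to 1.0 (fully open); "grip_force": force on a finger pad.
Only numpy, scipy, OpenCV 4.12 (cv2) and the standard library are available. Lean on these libraries where they do the work, as an engineer would, in place of code of your own. Each camera call takes 0.05 s, during which the arm holds its last target. There are 200 camera calls.

## Working session

There is one attempt and no reset: what is moved stays moved. The work goes in short steps, Python scripts to look and compute and a tool call to move; the robot and the scene stay as the last step left them, time stands still between calls to the robot, and variables do not carry over. Pictures are saved under pics/ and viewed, at most 10 in all, crops included, and the job is handed in when it is done.

Besides the shell and the picture viewer there is one more tool, called as name(argument=value, ...) on one line, values as JSON. carry_out: Moves the arm, as the interface text tells. Its arguments: {"type":"object","properties":{"rows":{"type":"array"},"grip":{"type":"number"},"squeeze":{"type":"number"}},"required":["rows"]}

```bash
mkdir -p pics; python3 - <<'E'
from cell import *
import cv2,numpy as np
np.set_printoptions(precision=4,suppress=True)
for n in("side","top"):
    cv2.imwrite(f"pics/{n}0.png",read_camera(n)); print(camera_info(n))
print(get_obs())
E
```

```text
{'intrinsics': array([[418.0615,   0.    , 252.5752],
       [  0.    , 418.0615, 191.7114],
       [  0.    ,   0.    ,   1.    ]]), 'k1': -0.02852791419422492, 'extrinsics': array([[ 0.9998,  0.0091,  0.016 ,  0.4745],
       [-0.0039, -0.7441,  0.6681, -0.9143],
       [ 0.0179, -0.668 , -0.7439,  1.1292],
       [ 0.    ,  0.    ,  0.    ,  1.    ]])}
{'intrinsics': array([[442.9337,   0.    , 258.733 ],
       [  0.    , 442.9337, 193.2015],
       [  0.    ,   0.    ,   1.    ]]), 'k1': 0.04327055607219241, 'extrinsics': array([[-0.0205, -0.9988,  0.0438,  0.4261],
       [-0.9996,  0.0197, -0.0178, -0.033 ],
       [ 0.0169, -0.0441, -0.9989,  1.5786],
       [ 0.    ,  0.    ,  0.    ,  1.    ]])}
{'t': 0.1, 'joints': array([62.5828,  5.9981,  5.5317, 89.6041, -0.0002, 77.5275]), 'qvel': array([-0.0769, -0.1916,  0.073 , -0.0219,  0.0289, -0.0269]), 'joint_torque': array([  0.0065, -55.8209,  50.472 ,   0.0132,  -0.0003,   0.    ]), 'ee_pos': array([0.1546, 0.5794, 0.2306]), 'ee_rot': array([-179.9311,   -0.015 ,  165.0553]), 'force': array([ 0.123 , -0.3757,  0.1617]), 'ft_torque': array([ 0.0041,  0.0245, -0.0284]), 'grip_force': 0.0, 'grip_width': 0.9990911947927849}
```

View pics/side0.png

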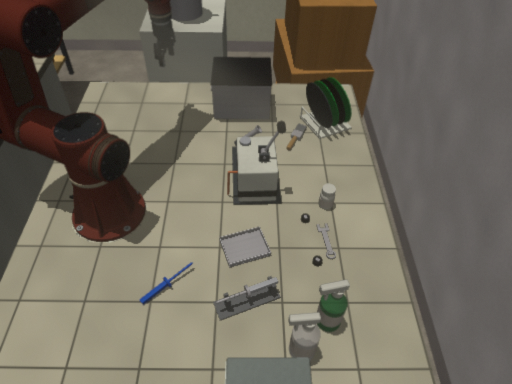

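View pics/top0.png

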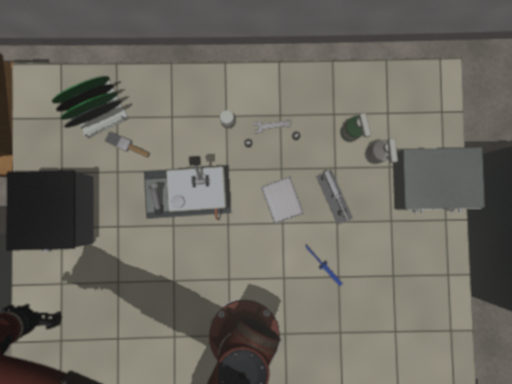

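Side view: lubricator at (257,165) with its black knob at about (282,127), rod in the rest at about (250,297), dish (245,246). Top view: knob about (195,160), rest and rod (335,195), dish (282,200), sprays (353,127) and (378,150).

Candidates for the rod: silver/grey rod in the rest, top (335,195), and the blue look-alike, top (323,265). I choose the one in the rest. Candidate for the knob: top (195,160) against the jar lid (227,118) and specimens (248,143), (296,136). I choose (195,160). Close crop next.

```bash
cat > h.py <<'E'
import numpy as np,cv2
from cell import *
np.set_printoptions(precision=4,suppress=True)
CI={n:camera_info(n) for n in("side","top")}
def ray(n,p):
    c=CI[n];K=c["intrinsics"];d=(np.array(p,float)-K[:2,2])/[K[0,0],K[1,1]]
    s=d.copy()
    for _ in range(20): s=d/(1+c["k1"]*(s@s))
    E=c["extrinsics"];v=E[:3,:3]@np.r_[s,1];return E[:3,3],v/np.linalg.norm(v)
def plane(n,p,z):
    o,v=ray(n,p);return o+v*(z-o[2])/v[2]
def two(ps,pt):
    a,u=ray("side",ps);b,v=ray("top",pt)
    s=np.linalg.lstsq(np.c_[u,-v],b-a,rcond=None)[0];p,q=a+u*s[0],b+v*s[1]
    return (p+q)/2,np.linalg.norm(p-q)
def proj(n,P):
    c=CI[n];E=c["extrinsics"];q=E[:3,:3].T@(np.array(P)-E[:3,3]);s=q[:2]/q[2]
    return c["intrinsics"][:2,:2]@(s*(1+c["k1"]*(s@s)))+c["intrinsics"][:2,2]
def crop(im,x,y,w,h,f): return cv2.resize(im[y:y+h,x:x+w],None,fx=f,fy=f,interpolation=cv2.INTER_CUBIC)
E
python3 - <<'E'
from h import *
t=cv2.imread("pics/top0.png");s=cv2.imread("pics/side0.png")
a=np.vstack([np.hstack([crop(t,140,145,100,75,4),crop(t,255,160,100,75,4)]),np.hstack([crop(s,220,115,100,75,4),crop(s,205,255,100,75,4)])])
cv2.imwrite("pics/c1.png",a)
E
```

```text
(no output)
```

View pics/c1.png

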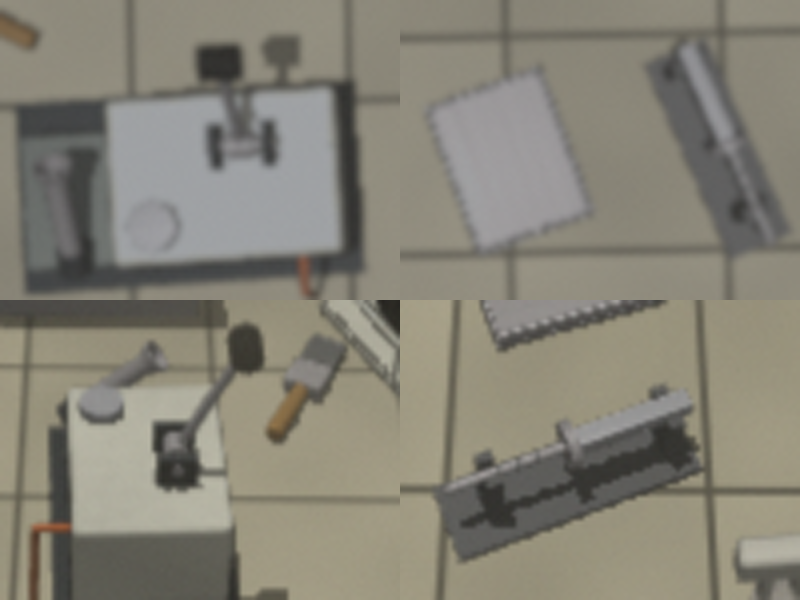

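The crop shows the black knob at top (194.5,160.5) and side (281,126.5). The rod is silver, with its square handle at the far end, top about (327,170) to tip (347,220), and the collar at side (247,290). The tube mouth is at side about (259,127). Now I measure.

```bash
python3 - <<'E'
from h import *
t=cv2.imread("pics/top0.png");s=cv2.imread("pics/side0.png")
def blob(im,box,f):
    x,y,w,h=box;m=f(im[y:y+h,x:x+w].astype(int)).astype(np.uint8)
    n,l,st,c=cv2.connectedComponentsWithStats(m);i=1+np.argmax(st[1:,4])
    ct=max(cv2.findContours((l==i).astype(np.uint8),0,2)[0],key=len)+[x,y]
    return c[i]+[x,y],st[i],cv2.minAreaRect(ct.astype(np.float32)),ct
g=lambda a:a.max(2)
kt=blob(t,(185,150,20,17),lambda a:g(a)<60);ks=blob(s,(272,118,20,19),lambda a:g(a)<75)
print("knob px",kt[0],kt[1],ks[0],ks[1]);print("knob",two(ks[0],kt[0]))
tk=blob(t,(160,160,70,55),lambda a:g(a)>140)
print("tank",tk[2]);b=cv2.boxPoints(tk[2]);w=np.array([plane("top",p,.15) for p in b]);print(w,np.linalg.norm(w-np.roll(w,1,0),axis=1))
d=blob(t,(258,172,48,55),lambda a:g(a)>148)
b=cv2.boxPoints(d[2]);w=np.array([plane("top",p,.018) for p in b]);print("dish",d[2],w.mean(0),np.linalg.norm(w-np.roll(w,1,0),axis=1))
r=blob(t,(315,160,45,70),lambda a:(g(a)>125)&(a[...,0]>a[...,2]-3))
b=cv2.boxPoints(r[2]);print("rod",r[1],r[2]);w=np.array([plane("top",p,.058) for p in b]);print(w)
# rest base plate
q=blob(t,(310,160,50,70),lambda a:(abs(a[...,0]-a[...,2])<12))
b=cv2.boxPoints(q[2]);w=np.array([plane("top",p,.006) for p in b]);print("rest",q[2],w.mean(0),np.linalg.norm(w-np.roll(w,1,0),axis=1))
for p,q_ in(("handle",(327.3,170.5)),("tip",(347.3,219.3))): print(p,plane("top",q_,.055))
for p,q_ in(("shandle",(376.5,297)),):pass
for nm,p in(("handle end",(205+690/4,255+97/4)),("collar",(205+570/4,255+140/4)),("tip",(205+440/4,255+190/4))): print("side",nm,plane("side",p,.055))
print("mouth two",two((220+154/4,115+52/4),(140+52/4,145+163/4)))
E
```

```text
knob px [194.4762 160.381 ] [ 5  7 10  8 63] [281.0417 127.0139] [ 6  4  8 11 72]
knob (array([0.5842, 0.1309, 0.2759]), np.float64(0.0012062772679431303))
tank ((195.139404296875, 188.59072875976562), (39.77836608886719, 56.07551956176758), 86.18592071533203)
[[0.5674 0.2389 0.15  ]
 [0.5762 0.0591 0.15  ]
 [0.4478 0.0528 0.15  ]
 [0.4396 0.2319 0.15  ]] [0.128  0.18   0.1285 0.1794]
dish ((281.6317138671875, 199.7146453857422), (35.657039642333984, 26.767471313476562), 69.775146484375) [ 0.47   -0.1412  0.018 ] [0.1256 0.0947 0.1258 0.0944]
rod [ 10  11  14  27 105] ((331.8969421386719, 184.26806640625), (28.226625442504883, 3.8583152294158936), 66.03751373291016)
[[ 0.561  -0.2882  0.058 ]
 [ 0.5661 -0.3005  0.058 ]
 [ 0.4764 -0.3375  0.058 ]
 [ 0.4712 -0.3252  0.058 ]]
rest ((334.140625, 196.52845764160156), (55.941959381103516, 17.981342315673828), 66.4477310180664) [ 0.4782 -0.3291  0.006 ] [0.1985 0.0644 0.1987 0.0641]
handle [ 0.5668 -0.2988  0.055 ]
tip [ 0.3971 -0.363   0.055 ]
side handle end [ 0.8628 -0.2904  0.055 ]
side collar [ 0.7687 -0.3257  0.055 ]
side tip [ 0.671 -0.365  0.055]
mouth two (array([0.519 , 0.2809, 0.1477]), np.float64(0.0010805363380512495))
```

carry_out(rows=[[[0,0,-6,-0.16],[0,0,-12,-0.311],[0,0,-12,-0.311]]], grip=8.5, squeeze=50)

```text
t: 0.48
ee_pos: [0.1553, 0.581, 0.3568]
ee_rot: [179.6, 0.2, -177.0]
force: [-1.0, 0.6, -0.1]
grip_width: 0.998
grip_force: 0.0
```

carry_out(rows=[[[-4,-4.7,0,0],[-8,-9.4,0,0],[-12,-14.1,0,0],[-16,-18.8,0,0],[-20,-23.5,0,0]]])

```text
t: 1.1
ee_pos: [0.3671, 0.3534, 0.3504]
ee_rot: [-180.0, -0.0, -177.1]
force: [0.6, 1.1, -0.4]
grip_width: 0.995
grip_force: 0.0
```

carry_out(rows=[[[-4,-4.7,0,0],[-8,-9.4,0,0],[-12,-14.1,0,0],[-16,-18.8,0,0],[-20.6,-23.5,0,0]]])

```text
t: 1.72
ee_pos: [0.5823, 0.1312, 0.3505]
ee_rot: [180.0, -0.0, -177.2]
force: [1.1, 1.2, 0.6]
grip_width: 0.993
grip_force: 0.0
```

```bash
cat >> h.py <<'E'
from scipy.spatial.transform import Rotation as Ro
def togo(P,yaw=None):
    "tool-axes shift (cm) and twist (rad) from the measured TCP to world TCP point P"
    o=get_obs();R=Ro.from_euler("xyz",o["ee_rot"],degrees=True).as_matrix()
    tw=0 if yaw is None else -np.radians((yaw-o["ee_rot"][2]+180)%360-180)
    print("t",round(o["t"],2),"at",o["ee_pos"],o["ee_rot"],"F",o["force"],"w",round(o["grip_width"]*8.54,2),"go",R.T@(np.array(P)-o["ee_pos"])*100,"tw",round(tw,3))
E
python3 -c "
from h import *
togo([.584,.131,.257],182.8)
t=cv2.imread('pics/top0.png')
for n,p in (('handle end',(205+290/4,255+97/4)),('collar',(205+170/4,255+140/4)),('tip',(205+40/4,255+190/4))): print('side',n,plane('side',p,.055))
"
```

```text
t 1.73 at [0.5823 0.1312 0.3505] [ 179.985    -0.046  -177.1678] F [1.0888 1.1509 0.5884] w 8.48 go [-0.1765 -0.0259  9.3532] tw 0.001
side handle end [ 0.5688 -0.2916  0.055 ]
side collar [ 0.4815 -0.3269  0.055 ]
side tip [ 0.391  -0.3664  0.055 ]
```

carry_out(rows=[[[-0.2,0,4,0],[-0.2,0,7,0],[-0.2,0,9.3,0],[-0.2,0,9.3,0]]])

```text
t: 2.22
ee_pos: [0.5821, 0.133, 0.2555]
ee_rot: [180.0, -0.3, -177.1]
force: [-0.3, -0.1, -0.4]
grip_width: 0.995
grip_force: 0.0
```

carry_out(rows=[[[0,0,0,0],[0,0,0,0],[0,0,0,0],[0,0,0,0],[0,0,0,0]]], grip=2.5)

```text
t: 2.85
ee_pos: [0.5841, 0.1309, 0.2599]
ee_rot: [-179.8, 0.1, -177.2]
force: [-0.7, -11.8, 5.9]
grip_width: 0.362
grip_force: 53.0
```

```bash
python3 -c "
from h import *
togo([.584,.131,.257],182.8)
s=read_camera('side');t=read_camera('top')
cv2.imwrite('pics/k1.png',np.hstack([crop(s,215,70,120,120,3),crop(t,140,110,120,120,3)]))
"
```

```text
t 2.85 at [0.5841 0.1309 0.2599] [-179.7896    0.1252 -177.235 ] F [ -0.6571 -11.8037   5.9321] w 3.09 go [0.0132 0.0099 0.2859] tw -0.001
```

View pics/k1.png

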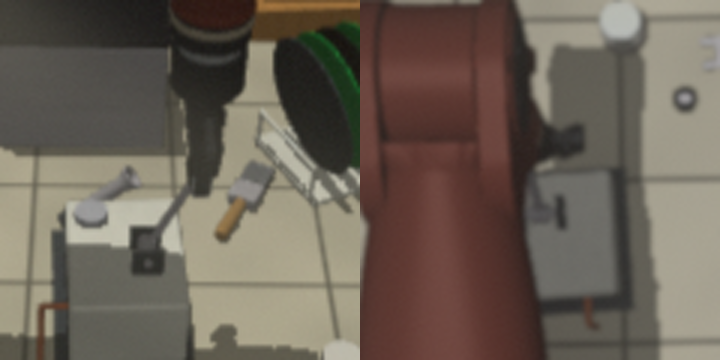

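The gripper holds the knob in both views (side crop knob at (200,185), opening about 31 mm). Now I pull along the arc.

carry_out(rows=[[[1.0,-0.1,-0.4,0],[2.0,-0.1,-0.8,0],[3.1,-0.1,-1.0,0],[4.1,-0.1,-1.15,0],[5.2,-0.1,-1.2,0]]])

```text
t: 3.58
ee_pos: [0.5339, 0.1286, 0.2716]
ee_rot: [-179.9, 0.4, -177.2]
force: [12.0, -3.0, -3.2]
grip_width: 0.368
grip_force: 50.2
```

carry_out(rows=[[[1.1,0,0.05,0],[2.15,0,0.2,0],[3.2,0,0.4,0],[4.2,0,0.75,0],[5.2,0,1.2,0]]])

```text
t: 4.2
ee_pos: [0.4831, 0.1263, 0.2619]
ee_rot: [-179.9, 0.6, -177.2]
force: [12.0, -1.7, 13.4]
grip_width: 0.368
grip_force: 51.1
```

carry_out(rows=[[[0.3,0,0.15,0],[0.5,0,0.25,0],[0.5,0,0.25,0],[0.5,0,0.25,0]]])

```text
t: 4.7
ee_pos: [0.478, 0.126, 0.2596]
ee_rot: [-179.9, 0.6, -177.2]
force: [9.1, -2.0, 13.0]
grip_width: 0.37
grip_force: 51.1
```

```bash
python3 -c "
from h import *
togo([.584,.131,.2599],182.8)
s=read_camera('side')
cv2.imwrite('pics/k2.png',crop(s,200,70,120,120,4))
"
```

```text
t 4.7 at [0.478  0.126  0.2596] [-179.9193    0.5937 -177.1546] F [ 9.137  -1.9992 12.9606] w 3.16 go [-10.6141  -0.0253   0.0788] tw 0.001
```

View pics/k2.png

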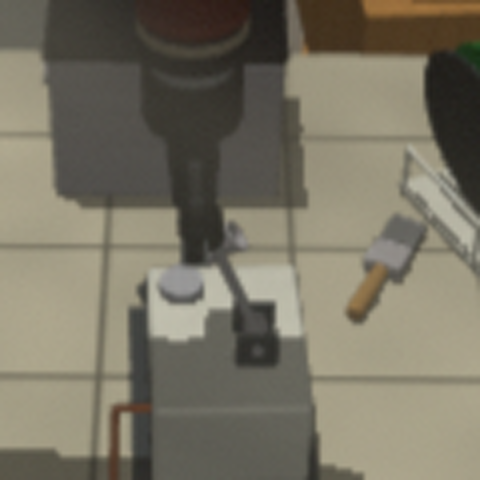

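carry_out(rows=[[[0.3,0,0.15,0],[0.6,0,0.3,0],[0.6,0,0.3,0]]])

```text
t: 5.12
ee_pos: [0.472, 0.1258, 0.2565]
ee_rot: [-179.9, 0.6, -177.2]
force: [8.8, -3.3, 12.7]
grip_width: 0.363
grip_force: 51.2
```

carry_out(rows=[[[0.3,0,0.15,0],[0.6,0,0.35,0],[0.6,0,0.35,0]]])

```text
t: 5.5
ee_pos: [0.4674, 0.1255, 0.2539]
ee_rot: [-179.9, 0.8, -177.2]
force: [14.5, -0.2, 15.2]
grip_width: 0.369
grip_force: 51.4
```

```bash
python3 -c "
from h import *
togo([.584,.131,.2599],182.8)
s=read_camera('side')
cv2.imwrite('pics/k3.png',crop(s,225,110,60,60,10))
"
```

```text
t 5.5 at [0.4674 0.1255 0.2539] [-179.9332    0.8033 -177.1571] F [14.5315 -0.234  15.1924] w 3.15 go [-11.6846  -0.0309  -0.4407] tw 0.001
```

View pics/k3.png

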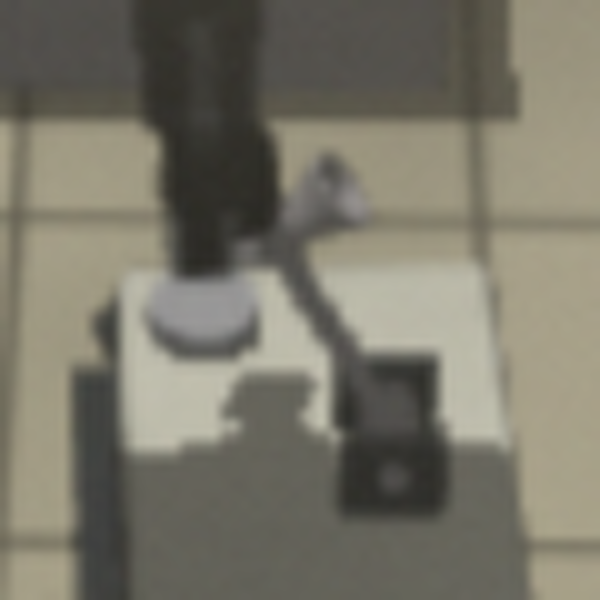

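The shaft runs from the hinge at crop (385,410) to about (285,245), with the fingers around the knob at its upper-left end. I check this angle against the model.

```bash
python3 -c "
from h import *
c,s=np.cos(np.radians(2.8)),np.sin(np.radians(2.8))
piv=np.array([.5842,.1309,.278])-[.0522*c,.0522*s,.108]
def pt(r,th): return piv+r*np.array([np.sin(th)*c,np.sin(th)*s,np.cos(th)])
for th in(.45,-.3,-.4,-.45,-.5,-.6):
  print(th,[((proj('side',pt(r,th))-[225,110])*10).round() for r in(0,.05,.085,.12)])
"
```

```text
0.45 [array([383., 419.]), array([454., 316.]), array([506., 242.]), array([559., 165.])]
-0.3 [array([383., 419.]), array([344., 312.]), array([315., 235.]), array([285., 154.])]
-0.4 [array([383., 419.]), array([329., 317.]), array([290., 242.]), array([249., 165.])]
-0.45 [array([383., 419.]), array([322., 319.]), array([278., 247.]), array([232., 171.])]
-0.5 [array([383., 419.]), array([316., 322.]), array([266., 251.]), array([215., 178.])]
-0.6 [array([383., 419.]), array([303., 328.]), array([244., 262.]), array([183., 194.])]
```

carry_out(rows=[[[0.2,0,0.1,0],[0.4,0,0.2,0],[0.6,0,0.3,0],[0.6,0,0.3,0]]], squeeze=80)

```text
t: 6.05
ee_pos: [0.4662, 0.1254, 0.2532]
ee_rot: [-180.0, 1.5, -177.2]
force: [38.2, 3.4, 17.0]
grip_width: 0.367
grip_force: 77.5
```

```bash
python3 -c "
from h import *
togo([.584,.131,.2599],182.8);s=read_camera('side')
cv2.imwrite('pics/k4.png',s)
# shaft centre column in dark-ness at rows 137..145
for y in(136,138,140,142,144): print(y,s[y,250:264].max(1))
"
```

```text
t 6.05 at [0.4662 0.1254 0.2532] [-179.9674    1.485  -177.1655] F [38.2056  3.3574 17.0417] w 3.13 go [-11.8029  -0.0269  -0.3667] tw 0.001
136 [111 106  87  81  88 123 154 160 163 164 165 166 165 165]
138 [168 181 169 129  91  85 106 168 180 183 184 185 185 186]
140 [150 180 187 181 131  90  85 104 155 182 186 186 188 186]
142 [108 177 188 188 184 145  97  85 103 145 182 188 187 187]
144 [117 177 188 189 189 186 168 103  84  93 142 176 180 181]
```

The firm stop is confirmed: position stays fixed while the force jumps to 38 N, and the shaft sits at about -0.46 rad. Now I ease it home over about 2 s.

carry_out(rows=[[[-1.05,0,-0.6,0],[-1.7,0,-0.85,0],[-2.4,0,-1.15,0],[-3.1,0,-1.35,0],[-3.8,0,-1.5,0]]])

```text
t: 6.72
ee_pos: [0.4955, 0.1268, 0.2648]
ee_rot: [-179.9, 0.2, -177.2]
force: [-5.3, -4.7, 19.7]
grip_width: 0.359
grip_force: 81.1
```

carry_out(rows=[[[-0.7,0,-0.15,0],[-1.4,0,-0.25,0],[-2.1,0,-0.25,0],[-2.85,0,-0.25,0],[-3.55,0,-0.25,0]]])

```text
t: 7.35
ee_pos: [0.5317, 0.1285, 0.2681]
ee_rot: [-179.9, 0.4, -177.2]
force: [-4.2, -6.0, 19.6]
grip_width: 0.362
grip_force: 82.6
```

carry_out(rows=[[[-0.7,0,0.1,0],[-1.4,0,0.25,0],[-2.1,0,0.4,0],[-2.8,0,0.6,0],[-3.5,0,0.9,0]]])

```text
t: 7.98
ee_pos: [0.5678, 0.1301, 0.2601]
ee_rot: [-179.9, 0.6, -177.2]
force: [3.0, -6.1, 22.8]
grip_width: 0.362
grip_force: 84.1
```

carry_out(rows=[[[-0.4,0,0.2,0],[-0.7,0,0.3,0],[-0.7,0,0.3,0]]])

```text
t: 8.35
ee_pos: [0.575, 0.1304, 0.257]
ee_rot: [-179.9, 0.6, -177.2]
force: [4.7, -5.3, 22.7]
grip_width: 0.359
grip_force: 84.1
```

```bash
python3 -c "
from h import *
togo([.584,.131,.2599],182.8);s=read_camera('side')
for y in(136,138,140,142,144): print(y,s[y,262:280].max(1))
a=cv2.imread('pics/side0.png')
for y in(136,138,140,142,144): print(y,a[y,262:280].max(1))
"
```

```text
t 8.35 at [0.575  0.1304 0.257 ] [-179.872     0.5768 -177.1828] F [ 4.6939 -5.2537 22.6999] w 3.07 go [-0.906   0.016  -0.2806] tw 0.0
136 [169 169 171 174 174 175 175 177 177 174 135  95  87  88 103 112 114 114]
138 [189 189 188 188 187 189 189 190 185 150 102  88  92 130 162 168 168 169]
140 [192 189 189 189 189 189 188 181 132  93  87  99 120 160 169 169 169 169]
142 [191 189 189 189 188 185 161 113  89  91 127 167 144 166 170 169 169 169]
144 [183 183 185 184 181 151 104  88  94 141 183 188 162 167 169 169 169 170]
136 [158 160 160 162 163 164 163 165 166 165 150 119 101  91 104 140 157 159]
138 [177 178 176 176 177 177 178 177 174 149 117  98  91 123 153 159 160 160]
140 [178 177 176 177 177 177 177 171 135 107  90  97 116 151 159 160 159 158]
142 [179 177 177 177 177 175 158 124 100  92 120 157 135 155 159 159 159 159]
144 [172 171 172 171 170 151 116  94  92 134 172 176 151 155 158 158 159 159]
```

carry_out(rows=[[[-0.3,0,0,0],[-0.6,0,0,0],[-0.9,0,0.1,0],[-0.9,0,0.1,0]]])

```text
t: 8.9
ee_pos: [0.5775, 0.1305, 0.2558]
ee_rot: [-179.8, -0.2, -177.2]
force: [-32.4, -9.2, 35.4]
grip_width: 0.36
grip_force: 86.1
```

```bash
python3 -c "
from h import *
togo([.584,.131,.2599],182.8);s=read_camera('side')
for y in(136,138,140,142,144): print(y,s[y,262:280].max(1))
"
```

```text
t 8.9 at [0.5775 0.1305 0.2558] [-179.808    -0.1839 -177.1722] F [-32.3971  -9.1653  35.3593] w 3.07 go [-0.6503  0.0124 -0.411 ] tw 0.0
136 [169 170 171 173 176 174 175 176 177 176 159 113  93  88  88  98  93  92]
138 [189 190 188 188 187 189 190 189 190 180 126  93  88 106 151 167 169 168]
140 [190 189 189 188 188 189 189 184 150 103  88  92 109 154 168 170 171 170]
142 [191 190 189 189 189 188 181 131  93  88 112 161 143 164 168 171 169 170]
144 [185 184 182 183 182 164 115  90  89 125 174 186 161 166 169 169 169 170]
```

The lever is on its home stop: 32 N of resistance, with the shaft pixels back at the home picture's. I release it, rise, and go over the rod.

carry_out(rows=[[[0.3,0,-0.1,0],[0.3,0,-0.1,0],[0.3,0,-0.1,0],[0.3,0,-0.1,0]]], grip=8.5)

```text
t: 9.45
ee_pos: [0.578, 0.1318, 0.2514]
ee_rot: [180.0, -0.0, -177.1]
force: [0.5, 0.2, 0.8]
grip_width: 0.99
grip_force: 0.0
```

carry_out(rows=[[[0,0,-2,0],[0,0,-6,0],[0,0,-10,0],[0,0,-10,-0.17],[0,0,-10,-0.342]]])

```text
t: 10.07
ee_pos: [0.5783, 0.1318, 0.3522]
ee_rot: [-180.0, 0.0, -157.2]
force: [0.2, -0.2, 1.1]
grip_width: 0.997
grip_force: 0.0
```

```bash
python3 -c "
from h import *
togo([.509,-.317,.2],202.4);s=read_camera('side')
cv2.imwrite('pics/s5.png',s)
for y in(136,138,140,142,144): print(y,s[y,262:280].max(1))
"
```

```text
t 10.07 at [0.5783 0.1318 0.3522] [-179.9896    0.0475 -157.2057] F [ 0.1672 -0.2164  1.0661] w 8.51 go [ 23.7923 -38.6844  15.2033] tw 0.007
136 [169 170 171 172 174 175 176 177 178 177 157 106  90  87 104 149 167 170]
138 [189 189 187 187 188 188 190 190 183 149 104  89  93 129 155 169 168 169]
140 [191 190 189 189 189 189 189 180 132  93  89 101 122 162 169 169 170 169]
142 [191 190 190 189 188 186 161 113  91  93 127 167 144 165 169 170 170 169]
144 [185 183 182 184 181 149 105  87  95 144 184 188 162 166 169 171 170 169]
```

carry_out(rows=[[[3,-4.8,0,0],[6,-9.6,0,0],[9,-14.4,0,0],[12,-19.2,2,0],[15,-24,5,0]]], grip=6, squeeze=30)

```text
t: 10.75
ee_pos: [0.5312, -0.148, 0.3026]
ee_rot: [-179.9, 0.1, -157.7]
force: [0.7, 0.3, -0.3]
grip_width: 0.698
grip_force: 0.0
```

carry_out(rows=[[[3,-4.8,3,0],[6,-9.6,6,0.007],[8.8,-14.7,10,0.007],[8.8,-14.7,12.2,0.007],[8.8,-14.7,12.2,0.007]]])

```text
t: 11.38
ee_pos: [0.5047, -0.3151, 0.1778]
ee_rot: [179.7, -0.1, -158.1]
force: [0.3, 0.9, 1.2]
grip_width: 0.702
grip_force: 0.0
```

```bash
python3 -c "
from h import *
togo([.509,-.317,.036],202.4);s=read_camera('side');t=read_camera('top')
cv2.imwrite('pics/r1.png',np.hstack([crop(s,195,225,120,90,3.2),crop(t,285,140,120,90,3.2)]))
"
```

```text
t 11.38 at [ 0.5047 -0.3151  0.1778] [ 179.736    -0.1064 -158.1386] F [0.2778 0.8901 1.1628] w 6.0 go [-0.3542 -0.4007 14.173 ] tw -0.009
```

View pics/r1.png

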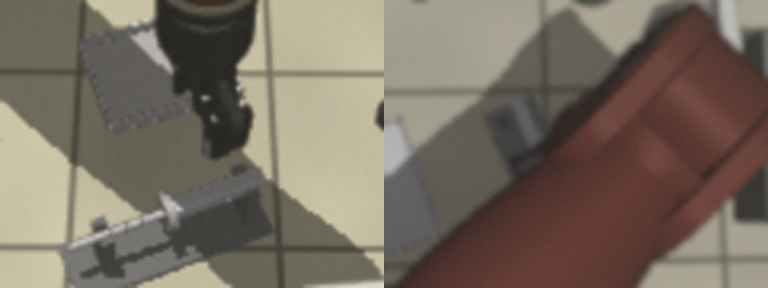

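The gripper hangs above the handle, side crop (222,150), with the rod still in the rest. I descend partway and recheck.

carry_out(rows=[[[0,0,4,0],[0,0,8,0],[0,0,8,0],[0,0,8,0]]])

```text
t: 11.98
ee_pos: [0.5074, -0.3158, 0.1034]
ee_rot: [-179.8, 0.1, -157.9]
force: [-0.8, 0.1, 0.1]
grip_width: 0.705
grip_force: 0.0
```

```bash
python3 -c "
from h import *
togo([.509,-.317,.036],202.4)
"
```

```text
t 11.97 at [ 0.5074 -0.3158  0.1034] [-179.841     0.0768 -157.9006] F [-0.7546  0.0818  0.095 ] w 6.02 go [-0.0978 -0.153   6.7375] tw -0.005
```

carry_out(rows=[[[0,-0.1,3,-0.005],[0,-0.1,5.5,-0.005],[0,-0.1,6.7,-0.005],[0,-0.1,6.7,-0.005]]])

```text
t: 12.48
ee_pos: [0.5069, -0.3166, 0.0345]
ee_rot: [-180.0, 0.0, -157.6]
force: [-0.8, -0.3, -0.5]
grip_width: 0.701
grip_force: 0.0
```

carry_out(rows=[[[0,0,0,0],[0,0,0,0],[0,0,0,0],[0,0,0,0],[0,0,0,0]]], grip=0.8)

```text
t: 13.1
ee_pos: [0.507, -0.3168, 0.0346]
ee_rot: [-179.9, 0.0, -157.6]
force: [-1.4, 1.6, 6.1]
grip_width: 0.179
grip_force: 30.6
```

```bash
python3 -c "
from h import *
togo([.509,-.317,.036],202.4)
"
```

```text
t 13.1 at [ 0.507  -0.3168  0.0346] [-179.9343    0.034  -157.6413] F [-1.3847  1.5904  6.1275] w 1.53 go [-0.1787 -0.099  -0.1437] tw -0.001
```

Gripped: 15.3 mm reading at 30 N. I lift it and bring it to the tank's near edge. There I will press the handle's end on the edge, so the rod pivots to 40° in the pads, since the tool itself cannot tilt.

carry_out(rows=[[[0,0,-3,0],[0,0,-8,0],[0,0,-13,0.1],[0,0,-17,0.22],[0,0,-17,0.342]]])

```text
t: 13.72
ee_pos: [0.5078, -0.3177, 0.2077]
ee_rot: [-179.8, 0.2, -177.5]
force: [0.3, 0.1, -1.7]
grip_width: 0.182
grip_force: 31.6
```

```bash
python3 -c "
from h import *
togo([.401,.128,.2],182.8)
"
```

```text
t 13.72 at [ 0.5078 -0.3177  0.2077] [-179.7501    0.2407 -177.4667] F [ 0.3441  0.0936 -1.7085] w 1.55 go [ 8.7066 44.9974  0.5384] tw -0.005
```

carry_out(rows=[[[1.2,5.6,0,0],[2.4,11.2,0,0],[3.6,16.8,0,0],[4.8,22.4,0,0],[6,28,0,0]]])

```text
t: 14.35
ee_pos: [0.4324, -0.0381, 0.2035]
ee_rot: [180.0, 0.0, -177.3]
force: [1.4, 0.3, -0.4]
grip_width: 0.18
grip_force: 31.6
```

carry_out(rows=[[[1.0,5.6,0,0],[1.9,11.2,0,0],[2.7,17,0,0],[2.7,17,2,0],[2.7,17,4,0]]])

```text
t: 14.98
ee_pos: [0.3978, 0.1299, 0.1632]
ee_rot: [-180.0, 0.0, -177.1]
force: [0.3, -1.6, -1.8]
grip_width: 0.18
grip_force: 31.7
```

```bash
python3 -c "
from h import *
togo([.401,.128,.145],182.8);s=read_camera('side');t=read_camera('top')
cv2.imwrite('pics/t1.png',np.hstack([crop(s,150,80,130,110,3),crop(t,140,150,130,110,3)]))
"
```

```text
t 14.97 at [0.3978 0.1299 0.1632] [-179.998     0.0419 -177.0942] F [ 0.2622 -1.6257 -1.8377] w 1.54 go [-0.3129 -0.2044  1.8178] tw 0.002
```

View pics/t1.png

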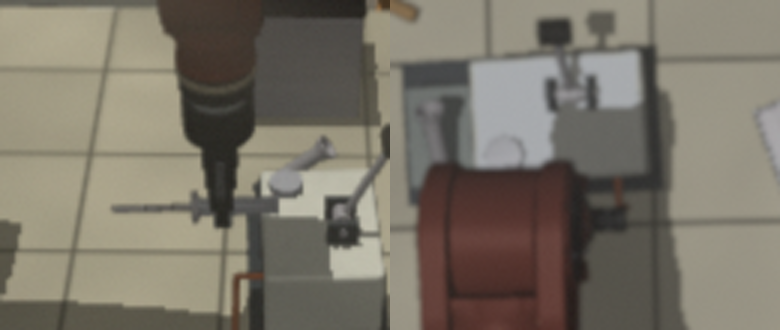

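The rod is level in the grip (side crop: tip (112,209), collar (197,207), handle end (277,205)), its end over the tank edge. I lower it to pivot.

carry_out(rows=[[[0,0,1.2,0],[0,0,2.2,0],[0,0,3.0,0],[0,0,3.7,0],[0,0,4.4,0]]], squeeze=25)

```text
t: 15.7
ee_pos: [0.3988, 0.1288, 0.1203]
ee_rot: [-180.0, 0.1, -177.3]
force: [-0.9, -1.0, 7.4]
grip_width: 0.178
grip_force: 35.5
```

carry_out(rows=[[[0,0,0.6,0],[0,0,1.2,0],[0,0,1.2,0]]])

```text
t: 16.08
ee_pos: [0.3988, 0.1288, 0.1083]
ee_rot: [-180.0, 0.1, -177.3]
force: [-0.5, -0.6, 4.2]
grip_width: 0.178
grip_force: 38.0
```

```bash
python3 -c "
from h import *
togo([.401,.128,.105],182.8);s=read_camera('side')
cv2.imwrite('pics/t2.png',crop(s,150,80,130,110,5))
"
```

```text
t 16.07 at [0.3988 0.1288 0.1083] [-179.9957    0.1194 -177.2559] F [-0.5036 -0.5797  4.2154] w 1.52 go [-0.2169 -0.0867  0.3286] tw -0.001
```

View pics/t2.png

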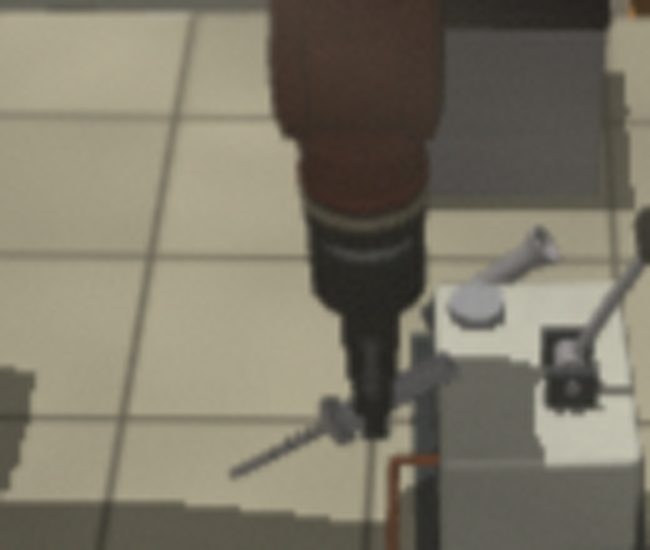

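The rod has tilted tip-down: tip at crop (232,475), collar (338,418), handle end (452,365). I work out the angle on the rod's vertical plane.

```bash
cat >> h.py <<'E'
c28,s28=np.cos(np.radians(2.8)),np.sin(np.radians(2.8))
def vplane(n,p,P0):
    o,v=ray(n,p);N=np.array([-s28,c28,0]);return o+v*((np.array(P0)-o)@N)/(v@N)
E
python3 -c "
from h import *
P=[vplane('side',(150+a/5-.4,80+b/5-.4),[.3988,.1288,0]) for a,b in((232,475),(338,418),(452,365))]
for p in P: print(p)
d=P[2]-P[0]; print(np.degrees(np.arctan2(d[2],d[0])),np.linalg.norm(d)); d=P[1]-P[0]; print(np.degrees(np.arctan2(d[2],d[0])),np.linalg.norm(d))
for p in [(154+38.5*0,0)]: pass
# tube mouth again in both views
print('mouth exp px',proj('side',[.519,.281,.1477]),proj('top',[.519,.281,.1477]))
s=cv2.imread('pics/side0.png');t=cv2.imread('pics/top0.png')
cv2.imwrite('pics/m.png',np.hstack([crop(s,235,115,32,32,12),crop(t,142,172,32,48,12)[:384]]))
"
```

```text
[0.2966 0.1238 0.0615]
[0.3741 0.1276 0.1153]
[0.4532 0.1315 0.1626]
32.83718657873289 0.18661674889039978
34.74083754288917 0.09439257173981991
mouth exp px [258.6509 127.9712] [152.9726 185.9141]
```

View pics/m.png

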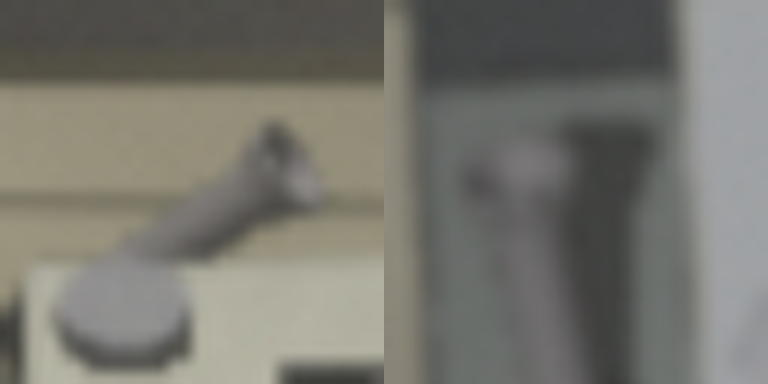

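The mouth rim's centre is at side (258.9,128.1) and top (152.7,186.1). The tilt is about 33°, so I lower a little more and remeasure.

carry_out(rows=[[[0,0,0.3,0],[0,0,0.6,0],[0,0,0.9,0],[0,0,0.9,0]]])

```text
t: 16.62
ee_pos: [0.3987, 0.1288, 0.0994]
ee_rot: [-180.0, 0.1, -177.3]
force: [-1.9, -0.5, 7.1]
grip_width: 0.181
grip_force: 39.5
```

carry_out(rows=[[[0,0,-3,0],[0,0,-8,0],[0,0,-13,0],[0,0,-13,0]]], squeeze=40)

```text
t: 17.12
ee_pos: [0.3998, 0.1288, 0.2321]
ee_rot: [-180.0, 0.3, -177.3]
force: [1.5, 0.1, -1.8]
grip_width: 0.179
grip_force: 39.4
```

```bash
cat >> h.py <<'E'
def rodfit(im,y0,grip,box):
    "steel/alu rod pixels left of fingers are brighter or darker than tiles: saved for view"
    x,y,w,h=box;return crop(im,x,y,w,h,5)
E
python3 -c "
from h import *
togo([.399,.129,.23],182.8);o=get_obs();s=read_camera('side')
p=proj('side',o['ee_pos']+[0,0,.019]).astype(int);print(p)
x,y=p[0]-70,p[1]-50;print('crop',x,y)
cv2.imwrite('pics/t3.png',crop(s,x,y,130,90,6))
print(two((258.9,128.1),(152.7,186.1)),plane('top',(152.7,186.1),.145),plane('side',(258.9,128.1),.145))
"
```

```text
t 17.12 at [0.3998 0.1288 0.2321] [-179.9869    0.3473 -177.2539] F [ 1.5297  0.062  -1.7755] w 1.53 go [0.0808 0.0259 0.2136] tw -0.001
[223 132]
crop 153 82
(array([0.5193, 0.2823, 0.146 ]), np.float64(0.001451718869077401)) [0.5186 0.2825 0.145 ] [0.52   0.2836 0.145 ]
```

View pics/t3.png

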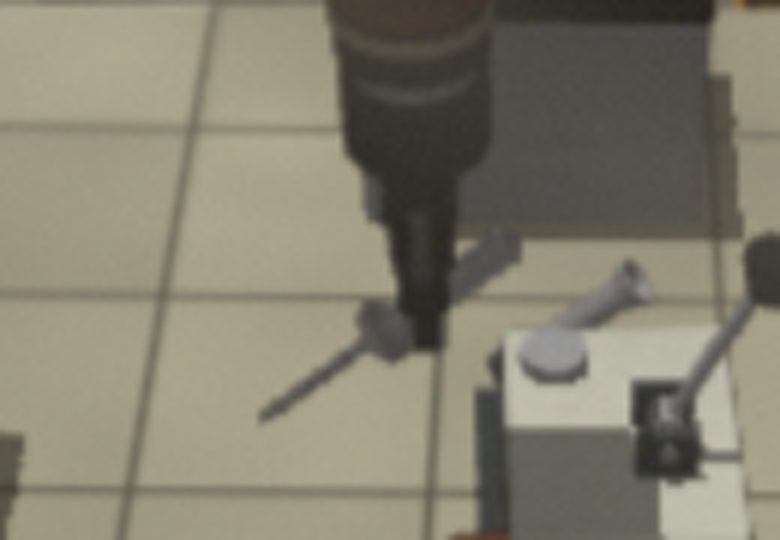

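The rod tilts more steeply: tip at crop (263,418), handle end centre (508,248). That was my 11th view, one over the limit of 10, so from here I use numbers only.

```bash
python3 -c "
from h import *
P0=[.3998,.1288,0]
P=[vplane('side',(153+a/6-.4,82+b/6-.4),P0) for a,b in((263,418),(362,345),(508,248))]
for p in P: print(p)
for i in(1,2):
  d=P[i]-P[0]; print(np.degrees(np.arctan2(d[2],d[0])),np.linalg.norm(d))
g=np.array([.3998,.1288,.2511]);d=g-P[0];print('tip-grip',np.degrees(np.arctan2(d[2],d[0])),np.linalg.norm(d))
"
```

```text
[0.3072 0.1243 0.1733]
[0.3651 0.1271 0.2253]
[0.4452 0.131  0.2903]
41.92788467770432 0.07785887447805107
40.28883459248379 0.18098862494908513
tip-grip 40.020800271852195 0.12101347070151493
```

carry_out(rows=[[[0,1,-5,0],[0,5,-9,0],[-0.3,10,-9,0],[-0.8,15.9,-9,0],[-0.8,15.9,-9,0]]])

```text
t: 17.8
ee_pos: [0.3971, 0.2909, 0.3157]
ee_rot: [-180.0, -0.2, -177.0]
force: [-0.5, 0.2, -1.9]
grip_width: 0.182
grip_force: 39.7
```

carry_out(rows=[[[-5,0,0,0],[-10,0,0,0],[-15,-0.5,0,0],[-20,-0.8,0,0],[-22.5,-1,0,0]]])

```text
t: 18.42
ee_pos: [0.6254, 0.2871, 0.3155]
ee_rot: [-179.9, -0.2, -177.3]
force: [0.0, -0.2, -1.2]
grip_width: 0.187
grip_force: 39.8
```

carry_out(rows=[[[0,0,3,0],[0,0,5,0],[0,0,5,0]]])

```text
t: 18.8
ee_pos: [0.6225, 0.2877, 0.2652]
ee_rot: [-179.9, -0.3, -177.3]
force: [0.5, -0.5, -0.9]
grip_width: 0.183
grip_force: 39.8
```

```bash
python3 -c "
from h import *
togo([.6307,.288,.2198],182.8)
"
```

```text
t 18.8 at [0.6225 0.2877 0.2652] [-179.9366   -0.2993 -177.2865] F [ 0.4905 -0.4505 -0.8551] w 1.56 go [-0.8463 -0.0039  4.5381] tw -0.002
```

carry_out(rows=[[[-0.4,0,2,0],[-0.8,0,4.5,0],[-0.8,0,4.5,0],[-0.8,0,4.5,0]]])

```text
t: 19.3
ee_pos: [0.6317, 0.2893, 0.2245]
ee_rot: [180.0, 0.1, -177.2]
force: [0.5, -0.1, -1.9]
grip_width: 0.179
grip_force: 39.8
```

```bash
cat >> h.py <<'E'
U=np.array([np.cos(np.radians(40))*c28,np.cos(np.radians(40))*s28,np.sin(np.radians(40))])
def rodprof(n,ref,im,tcp,L=.121,ss=(-.01,-.004,.002,.01,.03,.05,.07)):
    "difference profile across the projected rod axis at s metres from the expected tip"
    tip=tcp+[0,0,.019]-L*U
    a,b=proj(n,tip),proj(n,tip+.08*U);d=(b-a)/np.linalg.norm(b-a);nn=np.array([-d[1],d[0]])
    k=np.arange(-7,8)
    D=cv2.GaussianBlur(np.abs(im.astype(np.float32)-ref).max(2),(0,0),.6)
    print(n,"tip px",a,"normal",nn)
    for s in ss:
        q=proj(n,tip+s*U)+k[:,None]*nn;q=q.astype(np.float32)
        v=cv2.remap(D,q[:,:1].copy(),q[:,1:].copy(),1)[:,0];print(s,v.astype(int))
E
python3 -c "
from h import *
togo([.6307,.288,.2198],182.8);o=get_obs()
for n in('side','top'): 
  im=read_camera(n);cv2.imwrite(f'pics/{n}6.png',im);rodprof(n,cv2.imread(f'pics/{n}0.png'),im,o['ee_pos'])
"
```

```text
t 19.3 at [0.6317 0.2893 0.2245] [ 179.9861    0.0524 -177.2397] F [ 0.4713 -0.1218 -1.9292] w 1.53 go [ 0.1039 -0.1251  0.4655] tw -0.001
side tip px [264.3021 123.5116] normal [0.5513 0.8343]
-0.01 [2 1 2 3 5 5 5 5 5 5 5 6 6 5 5]
-0.004 [1 1 1 2 3 4 6 9 6 5 5 5 5 5 5]
0.002 [ 1  2  2  2  2  5 14 22 13  6  5  5  5  5  6]
0.01 [ 1  1  1  2  3 10 21 22 15  7  5  5  5  4  5]
0.03 [ 2  1  1  1  3 16 28 22  7  2  2  3  3  4  4]
0.05 [ 1  1  1  1  2  9 17 20 15  5  4  4  4  3  4]
0.07 [ 4  4  4  5  4  8 23 33 22  6  4  4  4  4  4]
top tip px [150.451  179.2798] normal [ 0.9729 -0.2311]
-0.01 [17 11 13 14 14 13 13 13 13 14 14 14 13 13 13]
-0.004 [12 11 13 14 13 13 13 12 12 12 12 12 12 12 11]
0.002 [11 10 11 12 13 19 25 24 16 10  8  7  7  7  6]
0.01 [13 12  8  7 11 25 41 40 23 10  5  5  6  6  6]
0.03 [19 16 11  8 12 24 33 30 17 10  9 10 11 12 13]
0.05 [21 21 21 20 16 11 15 20 16 13 20 22 22 21 21]
0.07 [22 22 22 21 17 12 12 19 15 12 17 20 22 22 21]
```

carry_out(rows=[[[0.1,-0.2,0.45,0],[0.1,-0.2,0.45,0],[0.85,-0.2,1.1,0],[1.65,-0.2,1.75,0],[2.4,-0.2,2.4,0]]])

```text
t: 20.02
ee_pos: [0.6074, 0.2862, 0.1994]
ee_rot: [180.0, 0.0, -177.2]
force: [-0.3, -0.4, -1.6]
grip_width: 0.178
grip_force: 39.8
```

carry_out(rows=[[[0.4,0,0.32,0],[0.75,0,0.65,0],[0.75,0,0.65,0]]])

```text
t: 20.4
ee_pos: [0.6, 0.2858, 0.193]
ee_rot: [180.0, -0.0, -177.2]
force: [0.5, 0.2, -0.3]
grip_width: 0.181
grip_force: 39.8
```

```bash
cat >> h.py <<'E'
def along():
    o=get_obs();M=np.array([.519,.2825,.145]);g=o["ee_pos"]+[0,0,.019];d=g-M
    N=np.array([-s28,c28,0]);V=np.cross(U,N);V*=np.sign(V[2])
    print("t",o["t"],"tip depth mm",round(1e3*(.121-d@U),1),"lat",round(1e3*d@N,1),"up",round(1e3*d@V,1),"F",o["force"],"axial",round(o["force"]@U,1),"T",o["ft_torque"])
E
python3 -c "
from h import *
along();o=get_obs()
for n in('side',): 
  im=read_camera(n);rodprof(n,cv2.imread(f'pics/{n}0.png'),im,o['ee_pos'],ss=(.03,.05,.07,.08,.13,.15,.17))
"
```

```text
t 20.4 tip depth mm 15.8 lat -0.7 up -0.8 F [ 0.5072  0.2128 -0.3459] axial 0.2 T [ 0.029   0.0289 -0.0076]
side tip px [255.4077 130.7467] normal [0.5504 0.8349]
0.03 [ 2  3  3  4  4  7 17 27 19  6  4  4  5  4  4]
0.05 [ 1  1  1  1  4 14 26 33 22  8  5  5  5  5  5]
0.07 [ 2  2  2  2  3 11 23 16  9  3  2  3  4  4  4]
0.08 [ 2  2  2  3  3  8 13 11  5  3  3  4  4  3  3]
0.13 [84 89 93 94 94 94 95 93 90 79 51 21  8  4  4]
0.15 [87 76 79 86 92 96 97 88 70 42 15  4  4  5  5]
0.17 [58 20  9 14 34 49 57 65 63 44 17  6  5  5  5]
```

carry_out(rows=[[[0.6,0,0.5,0],[1.2,0,1.0,0],[1.85,0,1.55,0],[2.45,0,2.05,0],[2.45,0,2.05,0]]])

```text
t: 21.08
ee_pos: [0.575, 0.2846, 0.1721]
ee_rot: [-180.0, -0.0, -177.2]
force: [0.0, 0.2, -1.1]
grip_width: 0.182
grip_force: 39.8
```

```bash
python3 -c "
from h import *
along()"
```

```text
t 21.075 tip depth mm 48.5 lat -0.6 up -0.7 F [ 0.0356  0.2106 -1.1397] axial -0.7 T [-0.071  -0.0364  0.0172]
```

carry_out(rows=[[[0.7,0,0.6,0],[1.4,0,1.15,0],[2.1,0,1.75,0],[2.7,0,2.25,0],[2.7,0,2.25,0]]])

```text
t: 21.7
ee_pos: [0.548, 0.2833, 0.1496]
ee_rot: [-180.0, -0.0, -177.2]
force: [-0.1, -0.7, -1.8]
grip_width: 0.181
grip_force: 39.8
```

carry_out(rows=[[[0.2,0,0.15,0],[0.4,0,0.35,0],[0.6,0,0.5,0],[0.6,0,0.5,0]]])

```text
t: 22.2
ee_pos: [0.5449, 0.2831, 0.1468]
ee_rot: [180.0, 0.3, -177.3]
force: [7.6, -0.6, 3.6]
grip_width: 0.183
grip_force: 40.4
```

```bash
python3 -c "
from h import *
along()"
```

```text
t 22.2 tip depth mm 87.8 lat -0.6 up -0.7 F [ 7.6395 -0.6416  3.5505] axial 8.1 T [-0.0012 -1.2902 -0.0078]
```

carry_out(rows=[[[0.2,0,0.15,0],[0.3,0,0.25,0],[0.3,0,0.25,0]]])

```text
t: 22.58
ee_pos: [0.5449, 0.2831, 0.1469]
ee_rot: [179.9, 0.7, -177.3]
force: [13.6, 0.3, 11.2]
grip_width: 0.184
grip_force: 41.6
```

```bash
python3 -c "
from h import *
along()"
```

```text
t 22.575 tip depth mm 87.8 lat -0.6 up -0.7 F [13.594   0.2521 11.1749] axial 17.6 T [-0.1033 -2.5937  0.0347]
```

The collar is seated: no motion while the axial force climbs to 18 N at the right depth. Now I withdraw.

carry_out(rows=[[[-0.4,0,-0.35,0],[-1.2,0,-1.0,0],[-2.4,0,-2.0,0],[-3.6,0,-3.0,0],[-4.8,0,-4.0,0]]])

```text
t: 23.2
ee_pos: [0.5878, 0.2852, 0.1824]
ee_rot: [-180.0, -0.1, -177.2]
force: [0.2, 0.1, -2.0]
grip_width: 0.177
grip_force: 39.6
```

carry_out(rows=[[[-1.2,0,-1.0,0],[-2.4,0,-2.0,0],[-3.6,0,-3.0,0],[-4.8,0,-4.0,0],[-5.2,0,-4.4,0]]])

```text
t: 23.82
ee_pos: [0.6401, 0.2877, 0.2265]
ee_rot: [180.0, -0.0, -177.2]
force: [0.0, -0.2, -1.3]
grip_width: 0.179
grip_force: 39.7
```

```bash
python3 -c "
from h import *
along();o=get_obs()
for n in('side','top'): 
  im=read_camera(n);rodprof(n,cv2.imread(f'pics/{n}0.png'),im,o['ee_pos'])
d=np.array([-np.cos(np.radians(22.4)),-np.sin(np.radians(22.4)),0])
togo(np.array([.507,-.3168,.16])+.015*d,202.4)
"
```

```text
t 23.825 tip depth mm -36.5 lat -0.8 up -1.0 F [ 0.0272 -0.2284 -1.3448] axial -0.9 T [ 0.0274 -0.0512  0.0866]
side tip px [266.6652 123.3827] normal [0.5502 0.8351]
-0.01 [1 1 2 3 4 5 5 5 5 5 5 5 5 5 5]
-0.004 [2 2 2 1 3 4 6 5 5 5 5 5 6 5 6]
0.002 [ 1  1  1  1  2  5 12 20  9  5  5  5  4  4  5]
0.01 [ 2  1  1  1  3 12 22 22 13  5  4  4  3  2  4]
0.03 [ 1  1  1  1  5 14 25 19  6  2  2  3  4  3  3]
0.05 [ 1  1  1  2  4 11 24 34 18  7  5  4  3  2  3]
0.07 [ 5  5  5  5  5  9 20 30 18  6  4  4  4  5  5]
top tip px [150.7966 176.5593] normal [ 0.9733 -0.2296]
-0.01 [22 10 12 12 12 13 14 13 12 10  9  9  9  8  8]
-0.004 [24  8  8  9 10 15 21 21 14  7  5  5  6  6  6]
0.002 [22  8  6  6 11 22 34 35 22 10  6  5  6  6  6]
0.01 [12  6  6  7 13 27 43 42 25 10  6  6  6  6  6]
0.03 [16 16 17 17 13 10 11 14 10 12 18 21 21 21 21]
0.05 [21 22 22 21 16 10 15 18 12 13 19 21 22 22 22]
0.07 [22 22 21 20 15 11 13 17 13 12 18 21 21 21 22]
t 23.93 at [0.6398 0.2877 0.2264] [ 179.9963   -0.0195 -177.2462] F [-0.1111 -0.5518 -1.7693] w 1.52 go [ 17.5803 -60.2471   6.6391] tw -0.343
```

carry_out(rows=[[[1,0,-5,0],[2,0,-10,0],[4,0,-14,0],[5,0,-17,0]]])

```text
t: 24.42
ee_pos: [0.5885, 0.2855, 0.3987]
ee_rot: [180.0, 0.1, -177.2]
force: [0.8, 0.3, -2.4]
grip_width: 0.179
grip_force: 39.7
```

carry_out(rows=[[[1.2,-6,0,0],[2.4,-12,0,0],[3.6,-18,0,0],[4.8,-24,0,0],[6,-30,0,0]]])

```text
t: 25.05
ee_pos: [0.5431, -0.0187, 0.3962]
ee_rot: [180.0, -0.0, -177.2]
force: [0.6, 0.1, -0.8]
grip_width: 0.182
grip_force: 39.7
```

carry_out(rows=[[[1.3,-6,2,0],[2.6,-12,5,0],[3.9,-18,8,0],[5.2,-24,11,0],[6.6,-30.2,14,0]]])

```text
t: 25.68
ee_pos: [0.4961, -0.2989, 0.2669]
ee_rot: [180.0, -0.0, -177.2]
force: [1.1, -0.2, -1.4]
grip_width: 0.183
grip_force: 39.8
```

carry_out(rows=[[[0,0,0,-0.17],[0,0,2,-0.343],[0,0,4,-0.343],[0,0,4,-0.343]]])

```text
t: 26.18
ee_pos: [0.4961, -0.2966, 0.2263]
ee_rot: [179.8, -0.1, -157.6]
force: [1.2, 1.1, -1.9]
grip_width: 0.181
grip_force: 39.8
```

```bash
python3 -c "
from h import *
d=np.array([-np.cos(np.radians(22.4)),-np.sin(np.radians(22.4)),0])
togo(np.array([.507,-.3168,.12])+.015*d,202.4)
"
```

```text
t 26.18 at [ 0.4961 -0.2966  0.2263] [ 179.8056   -0.0763 -157.5887] F [ 1.1659  1.088  -1.8918] w 1.55 go [ 1.2421 -2.3163 10.619 ] tw 0.0
```

carry_out(rows=[[[1.2,-2.3,0,0],[1.2,-2.3,4,0],[1.2,-2.3,8,0],[1.2,-2.3,9.5,0],[1.2,-2.3,9.5,0]]], squeeze=25)

```text
t: 26.8
ee_pos: [0.4945, -0.3239, 0.1334]
ee_rot: [180.0, -0.0, -157.6]
force: [-0.0, -0.8, -1.2]
grip_width: 0.183
grip_force: 39.9
```

```bash
python3 -c "
from h import *
d=np.array([-np.cos(np.radians(22.4)),-np.sin(np.radians(22.4)),0])
togo(np.array([.507,-.3168,.0346])+.015*d,202.4)
"
```

```text
t 26.8 at [ 0.4945 -0.3239  0.1334] [ 179.9647   -0.0119 -157.6054] F [-0.022  -0.8111 -1.1748] w 1.57 go [0.0696 0.1745 9.8763] tw -0.0
```

carry_out(rows=[[[0.1,0.15,1,0],[0.1,0.15,2,0],[0.1,0.15,3,0],[0.1,0.15,4,0],[0.1,0.15,5,0]]])

```text
t: 27.42
ee_pos: [0.4935, -0.3229, 0.0832]
ee_rot: [-179.9, 0.0, -157.6]
force: [0.3, 0.9, 4.9]
grip_width: 0.187
grip_force: 40.3
```

```bash
python3 -c "
from h import *
d=np.array([-np.cos(np.radians(22.4)),-np.sin(np.radians(22.4)),0])
togo(np.array([.507,-.3168,.0346])+.015*d,202.4)
"
```

```text
t 27.43 at [ 0.4935 -0.3229  0.0832] [-179.938     0.0137 -157.5826] F [0.3418 0.8815 4.9253] w 1.6 go [0.0171 0.0578 4.8636] tw 0.0
```

Contact and pivoting at about 5 N, as planned. I continue down to level.

carry_out(rows=[[[0,0,1,0],[0,0,2,0],[0,0,3,0],[0,0,4,0],[0,0,4.5,0]]])

```text
t: 28.05
ee_pos: [0.4932, -0.3223, 0.0374]
ee_rot: [180.0, 0.0, -157.6]
force: [2.2, 0.9, 3.9]
grip_width: 0.184
grip_force: 38.6
```

carry_out(rows=[[[0,0,0.2,0],[0,0,0.4,0],[0,0,0.4,0]]])

```text
t: 28.42
ee_pos: [0.4933, -0.3225, 0.0343]
ee_rot: [180.0, 0.0, -157.6]
force: [2.5, 1.2, 4.3]
grip_width: 0.175
grip_force: 38.6
```

```bash
python3 -c "
from h import *
d=np.array([-np.cos(np.radians(22.4)),-np.sin(np.radians(22.4)),0])
togo(np.array([.507,-.3168,.0346])+.015*d,202.4)
"
```

```text
t 28.43 at [ 0.4933 -0.3225  0.0343] [ 179.9978    0.011  -157.5813] F [2.457  1.2243 4.3484] w 1.5 go [ 0.013   0.0075 -0.0325] tw 0.0
```

carry_out(rows=[[[0,0,-2,0],[0,0,-6,0],[0,0,-10,0],[0,0,-10,0]]], squeeze=40)

```text
t: 28.92
ee_pos: [0.4944, -0.3242, 0.139]
ee_rot: [-179.7, 0.1, -157.6]
force: [1.3, 0.3, -2.3]
grip_width: 0.179
grip_force: 39.3
```

```bash
python3 -c "
from h import *
togo([.582,-.095,.12],202.4)
"
```

```text
t 28.93 at [ 0.4944 -0.3242  0.139 ] [-179.6776    0.1124 -157.5989] F [ 1.3099  0.3149 -2.292 ] w 1.53 go [-16.8272  17.8643   1.8325] tw 0.0
```

carry_out(rows=[[[-4,4.2,0,0],[-8,8.4,0,0],[-12,12.6,0,0],[-15.5,16.4,1,0],[-16.8,17.8,1.8,0]]])

```text
t: 29.55
ee_pos: [0.5805, -0.0912, 0.1154]
ee_rot: [179.9, -0.1, -157.4]
force: [-0.6, 0.1, -0.7]
grip_width: 0.179
grip_force: 39.4
```

carry_out(rows=[[[0,0,0,0],[0,0,0,0]]])

```text
t: 29.8
ee_pos: [0.5803, -0.0951, 0.1163]
ee_rot: [-180.0, -0.0, -157.6]
force: [0.1, 0.1, -0.7]
grip_width: 0.182
grip_force: 39.4
```

```bash
python3 - <<'E'
from h import *
togo([.582,-.095,.081],202.4);o=get_obs()
a=np.radians(22.4);d=np.array([-np.cos(a),-np.sin(a),0]);N=np.array([np.sin(a),-np.cos(a),0])
g=o["ee_pos"]+[0,0,.019]
for n in("side","top"):
    im=read_camera(n);cv2.imwrite(f"pics/{n}9.png",im);ref=cv2.imread(f"pics/{n}0.png")
    D=cv2.GaussianBlur(np.abs(im.astype(np.float32)-ref).max(2),(0,0),.5)
    k=np.arange(-8,9)
    q0,q1=proj(n,g),proj(n,g+.12*d);t=(q1-q0)/np.linalg.norm(q1-q0);nn=np.array([-t[1],t[0]]);print(n,"normal",nn)
    for s in(-.06,-.045,.035,.045,.06,.075,.09,.105,.115,.119,.123,.127):
        q=(proj(n,g+s*d)+k[:,None]*nn).astype(np.float32)
        I=cv2.remap(im,q[:,:1].copy(),q[:,1:].copy(),1)[:,0].max(1);v=cv2.remap(D,q[:,:1].copy(),q[:,1:].copy(),1)[:,0];print(s,v.astype(int),"|",I)
E
```

```text
t 29.8 at [ 0.5803 -0.0951  0.1163] [-179.9962   -0.0267 -157.6427] F [ 0.0695  0.065  -0.6749] w 1.56 go [-0.1638 -0.0569  3.5259] tw -0.001
side normal [-0.302  -0.9533]
-0.06 [26 25 25 25 25 18 33 56 56 38 33 48 41 25 24 27 27] | [182 182 182 183 183 173 123  96  91  96  95  96 118 163 188 191 191]
-0.045 [ 25  24  22  17  46  87 101 102  93  74  53  33  20  27  45  66  79] | [180 179 178 165 112  61  50  50  59  78  89  96 116 139 129  96  80]
0.035 [24 21 21 20 20 32 41 48 61 64 60 50 39 28 15 21 23] | [157 182 183 174 161 138 120 114  98  95  98 115 126 135 162 182 179]
0.045 [57 48 34 23 23 24 20 19 48 45 18 22 26 26 25 26 26] | [102 112 133 159 184 187 181 155 107 112 148 183 188 188 187 188 187]
0.06 [60 60 62 60 58 53 47 51 55 40 23 24 26 26 27 27 27] | [101 101 100 101 102 106 112 110 103 120 163 186 189 188 189 188 188]
0.075 [59 60 60 60 61 62 63 66 64 57 36 21 23 26 28 28 26] | [101 102 101 101 100  99  97  94  97 103 134 170 186 190 190 190 188]
0.09 [57 60 61 61 59 61 59 39 25 46 58 60 56 45 34 24 22] | [101 101 100 101 102 102 102 123 150 118 103 102 105 117 133 156 
[... 1610 characters left out ...]
 85 102 110 112 111 111 111 110 109] | [171 171 172 171 166 148 118  94  80  69  68  70  73  75  77  78  81]
0.115 [ 15  15  15  15  15  12   6   8  22  44  71  94 108 113 113 112 111] | [171 172 172 172 173 171 164 152 137 117  93  77  69  70  73  75  77]
0.119 [ 14  14  15  15  15  13   7   6  14  24  39  65  94 108 112 113 112] | [171 172 172 172 171 171 164 153 143 134 123 100  77  69  70  73  75]
0.123 [ 14  15  15  15  14  13   8   5   6   7  15  35  69  98 111 114 113] | [171 173 172 172 172 172 166 158 153 155 150 129  97  74  68  71  73]
0.127 [ 15  15  15  15  14  14  12   9  10  10   9  13  41  74 100 111 113] | [171 172 173 172 172 172 170 167 167 169 168 153 122  92  73  69  72]
```

The rod measures level to within about 1° and its tip is 12.2 cm from the grip, as expected. Now I set the final height.

carry_out(rows=[[[-0.1,-0.05,1.2,0],[-0.15,-0.05,2.4,0],[-0.15,-0.05,3.5,0],[-0.15,-0.05,3.5,0],[-0.15,-0.05,3.5,0]]])

```text
t: 30.52
ee_pos: [0.5823, -0.0939, 0.0814]
ee_rot: [-180.0, 0.0, -157.6]
force: [-1.1, -0.4, -1.8]
grip_width: 0.18
grip_force: 39.4
```

carry_out(rows=[[[0,0,0,0],[0,0,0,0],[0,0,0,0],[0,0,0,0],[0,0,0,0]]])

```text
t: 31.15
ee_pos: [0.5822, -0.0939, 0.0812]
ee_rot: [180.0, 0.0, -157.6]
force: [0.1, -0.0, -1.4]
grip_width: 0.187
grip_force: 39.4
```

```bash
python3 - <<'E'
from h import *
togo([.582,-.095,.081],202.4);o=get_obs()
a=np.radians(22.4);d=np.array([-np.cos(a),-np.sin(a),0]);tip=o["ee_pos"]+[0,0,.019]+.122*d;print("tip",tip,np.abs(o["qvel"]).max())
n="side";im=read_camera(n);k=np.arange(-8,9);g=o["ee_pos"]+[0,0,.019]
q0,q1=proj(n,g),proj(n,g+.12*d);t=(q1-q0)/np.linalg.norm(q1-q0);nn=np.array([-t[1],t[0]])
for s in(-.06,.06,.09,.115,.119,.123,.127):
    q=(proj(n,g+s*d)+k[:,None]*nn).astype(np.float32);print(s,cv2.remap(im,q[:,:1].copy(),q[:,1:].copy(),1)[:,0].max(1))
# bystanders & dish: side-view change near them
ref=cv2.imread("pics/side0.png")
for nm,(x,y) in dict(jar=(328,196),specA=(305,217),specB=(317,260),wrench=(327,240),sprA=(333,305),sprB=(305,335),brush=(297,135),knob=(281,127),blue=(167,283)).items():
    A=cv2.cvtColor(ref[y-14:y+14,x-14:x+14],6);B=cv2.cvtColor(im[y-20:y+20,x-20:x+20],6);r=cv2.matchTemplate(B,A,5);_,m,_,l=cv2.minMaxLoc(r);print(nm,round(m,2),l[0]-6,l[1]-6)
E
```

```text
t 31.15 at [ 0.5822 -0.0939  0.0812] [ 179.996     0.0005 -157.5867] F [ 0.0727 -0.0461 -1.4127] w 1.6 go [ 0.0617 -0.0976  0.0242] tw 0.0
tip [ 0.4694 -0.1404  0.1002] 0.07975632919608985
-0.06 [165 177 181 180 180 173 143  99  91  96  95  95 110 152 179 177 158]
0.06 [101 102 101 102 102 101  99  97  99  94  98 101 101 103 121 159 183]
0.09 [ 91  89  87  87  88  89  95 115 138 104 101 101 102 102 101 102 101]
0.115 [ 90  90  89  91  88  86  98 135 162 128 103 101 101 101 101 100 101]
0.119 [ 91  91  92  97  97  91 100 127 149 120 101 101 101 101 102 100 101]
0.123 [ 91  91  91  92  90  92 101 117 132 106 100 101 101 101 101 102 103]
0.127 [ 90  91  91  89  88  88  91  97 102 100 100 101 101 102 101 101 101]
jar 1.0 0 0
specA 0.7 0 0
specB 0.64 0 0
wrench 0.3 0 0
sprA 1.0 0 0
sprB 1.0 0 0
brush 0.27 4 4
knob 0.23 -4 4
blue 1.0 0 0
```

```bash
python3 -c "
from cell import *
print(job_done())"
```

```text
the job is handed in; nothing more can be done
None
```

The job is handed in after about 31 s: lever pulled to its stop and eased home in about 2 s, rod seated to its collar and withdrawn, now held level (within about 1°) with its tip at about 10 cm over the dish centre; in the final check the arm blocked the lever knob and brush, and I viewed 11 pictures, one over the limit of 10.

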